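Undo the swing bolt of the finds case

ROBOT

A 7-joint arm with a two-finger parallel gripper is mounted at the origin on a cart in front of the work surface, level with it; the furniture and walls round the work are solid. World frame = base frame: x ahead of the robot, y to its left, z up, the work surface at z = 0. Lengths are in mm, angles in degrees, forces in N, time in s.
With the tool pointing down it reaches from about 425 to 950 mm from the base axis. Payload 4.7 kg.
Tool frame: the origin (TCP) lies at the very end of the fingers, on their centre line; the grasp point (between the pads) lies tcp_to_grasp behind it (tcp_to_grasp is the distance from the TCP to the grasp point, in mm); z points along the fingers, y is the line along which they close (so a half turn about z gives the same grasp; the last joint's range is limited). The gripper opens to 85 mm and grips with 20 to 120 N. Pads are 22 mm wide; open, the fingers measure 114 mm over their backs; the gripper's body (76 mm by 85 mm) begins 54 mm behind the grasp point. The pads swing forward as they close: fully open they stand 13 mm farther back than shut.
Start: joints at [68.933, 26.849, -2.785, 87.806, 1.381, 65.374, -4.715], TCP at [224.387, -636.631, 231.335] pointing down, gripper open.
Joint ranges: [-148.3, 148.3], [-19.14, 114.17], [-79.39, 73.82], [5.75, 140.21], [-59.74, 239.74], [12.07, 113.84], [-152.46, 152.46]. Speed limits (degrees/s): [147.25, 147.25, 180, 180, 180, 180, 180].

INTERFACE

Orientations are given as [roll, pitch, yaw] about the fixed x, y, z axes, in that order (R = Rz(yaw) Ry(pitch) Rx(roll)).
In Python, from bench import * gives the robot as it stands. Calls block until the motion is done:
- movep(position, orientation): joint-space move of the TCP to a pose.
- move_linear(position, v=150, attitude=None, guard=None): straight line of the TCP; attitude=None keeps the orientation; v is the mean speed in mm/s. With guard (N) it stops when the force on the tool has changed by that much, and returns True; else False.
- move_j(angles): joint-space move.
- let_go() and close(grasp_force=None): open the fingers fully, or close them until they stop; grasp_force is the grip in N (None keeps the last).
- pause(seconds).
- inverse_kinematics(position, orientation): joint angles nearest the present ones, or None.
- state(): the state.
- grab_frame(name): name is "side" or "top"; returns a dict with "frame" (480x640x3 uint8, red, green, blue), "fx", "fy", "cx", "cy" (pixels), "rvec" (rotation vector, rad) and "tvec" (3), from world to camera coordinates, as OpenCV has them. Camera axes: x right, y down, z forward; pixel columns grow to the right and rows downward; lengths in mm; the calibration is good to about 2 mm. A picture is of the moment at which its call begins. There is no depth.
A pose or a line that the arm cannot do raises MotionError and nothing moves.
- close_job(): hands the job in; it is judged then, once.
The state is a dict: "t": time; "q": joint angles; "joint_velocities": joint speeds; "tau": joint torques, N m; "tcp_pos": TCP position; "orientation": TCP orientation; "force": force on the tool from outside, world axes, zero at the start; "moment": the same for the moment, N m; "finger_gap": finger opening in mm; "finger_force": force on a finger pad.
Only numpy, scipy, OpenCV 4.12 (cv2) and the standard library are available. Lean on these libraries where they do the work, as an engineer would, in place of code of your own. Each camera call takes 0.05 s, during which the arm holds its last target. There are 200 camera calls.

TASK

Undo the fastening of the finds case: back the wing nut off anticlockwise just far enough to clear the lip of the slotted lug, without running it up against the stop collar at the bolt's end, then swing the hinged bolt out of the lug until it lies right down in front of the case, and let go. Feel when it is free: never force the bolt against the lug while the nut still catches, do not lean on the lug, and leave the things around it and on its lid where they are.

Things in the scene. Friction and masses are not known exactly. Their poses are not given: they have to be found in the camera images.
- case: Grey instrument case, fixed to the desk, 150 (its x) x 200 (its y) x 89 mm high, hinged lid shut. Origin: centre of its underside; x points to the back of the case, so the front with the swing bolt is its -x side; z up. The lid's flat top is 89 mm above the desk.
- lug: Steel fork-shaped lug on the lid's front edge, 35 mm wide, slot 10 mm wide and open to the front (-x). Origin: on the bolt's axis at its top face, 98 mm in front of the case's centre, 92 mm above the desk; axes as the case's. A lip 6 mm high crosses each prong's end 10 to 14 mm in front of the axis; the bolt can swing out once the nut's flange is 6 to 7 mm above the top face (feel for it).
- bolt_pivot (a point): Hinge pin of the swing bolt, low on the front of the case, 34 mm above the desk; the pin lies along the case's y axis. z points along the bolt to its free end.
- bolt_tip (a point): Free end of the bolt, 84.8 mm from its pivot, z along the bolt. The bolt is 8 mm thick; its last 4 mm are a stop collar 9 mm across, standing between the nut's wings. The nut's hub meets the collar when the nut's origin is 3.8 mm beyond this point along the bolt; beyond 3.3 mm counts as run against it.
- swing_bolt (a joint): Angle of the bolt in rad: 0 upright in the lug's slot, growing as it swings out to the front of the case and down to its stop at 1.3. The hinge is a little stiff: let go, the bolt stays where it is up to about 0.35 rad and falls to its stop by its own weight from there.
- wing_nut: Steel wing nut, wings 54 mm across (its x), 9 mm thick (its y), 20 mm high. Origin: on the axis, 10 mm below the wings' tops, 20 mm above the underside of the flange (20 mm across, 4 mm high); z along the bolt. Hub 16 mm across up to 8 mm below the origin. Anticlockwise from above raises it 2.23 mm per rad, against about 0.07 N m. It starts 0.3 to 4.8 mm off the lug.
- sherd_t8: Flat brown pottery sherd lying on the lid, 40x51x6 mm. A bystander.
- sherd_t4: Brown pottery sherd lying on the lid, 36x42x8 mm. A bystander.
- loupe: Folding loupe with silver covers, lying to the right of the case (its -y), 26x42x15 mm. A bystander.
- eraser: White eraser in a blue sleeve, lying to the left of the case, 21x44x11 mm. A bystander.
- brush: Cleaning brush with a wooden handle, at the near right of the desk, 24x180x15 mm. A bystander.
- pen_1: Green pencil at the near left of the desk, 7x160x7 mm. A bystander.

How it is judged (in metres and radians):
At the end, for the whole second after the job is handed in: The bolt has been swung out of the lug and down by more than 1.15 rad from upright (its stop is at 1.3) and rests there (value of joint swing_bolt above 1.15 rad and velocity of joint swing_bolt below 0.1 rad/s); the robot touches nothing.
It fails at once if the nut is forced against the lug or its lip with more than 45 N (contact force between wing_nut and lug above 45 N).
It fails at once if the nut is run up against the stop collar (nut centre more than 3.3 mm beyond the bolt's end) (z of wing_nut in the frame of bolt_tip above 0.0033 m).
It fails at once if the robot presses on the lug with more than 25 N (contact force between the fingers and lug above 25 N).
It fails at once if the robot's arm or hand leans on the lug with more than 25 N (contact force between the arm and lug above 25 N).
It fails at once if a bystander is moved by more than 20 mm (distance of any of sherd_t8, sherd_t4, loupe, eraser, brush, pen_1 from where it was at the start of the episode above 0.02 m).
It also fails if it takes over 67 s, if anything falls off the work surface, if the arm or the gripper's body presses on something with over 40 N, if the wrist force passes 120 N, or if a joint passes its speed limit or range.

## Working session

There is one attempt and no reset: what is moved stays moved. The work goes in short steps, each a Python script; the robot and the scene stay as the last script left them, time stands still between calls to the robot, and variables do not carry over. Pictures are saved under pics/ and viewed, at most 10 in all, crops included, and the job is handed in when it is done.

```bash
ls; mkdir -p pics; python3 - <<'E'
from bench import *
import cv2,pickle
d={}
for n in("side","top"):
    g=grab_frame(n); d[n]=g
    cv2.imwrite(f"pics/{n}0.png",g["frame"][:,:,::-1])
    R=cv2.Rodrigues(g["rvec"])[0]; print(n,g["fx"],g["cx"],g["cy"],(-R.T@g["tvec"]).round(),R[2].round(2))
pickle.dump(d,open("f0.pkl","wb"))
s=state();print(s)
try: print(tcp_to_grasp)
except Exception as e: print(e)
E
```

```text
pics
side 601.0160329750456 313.31727549185393 246.38509634563346 [  547. -1148.   562.] [ 0.01  0.92 -0.39]
top 450.38074027978155 324.28246081415404 240.60087373112907 [464. -26. 992.] [ 0.13  0.   -0.99]
{'t': 0.1, 'q': array([68.93228669, 26.89270884, -2.78332448, 87.86812627,  1.38156397,
       65.37387385, -4.71223356]), 'joint_velocities': array([-0.00299078, -0.07516364, -0.14043327, -0.13738505,  0.01045565,
       -0.02569755,  0.00457937]), 'tau': array([ 1.29254295e-04, -5.11515498e+01, -4.73449391e-02, -2.38391626e+01,
        1.07195889e-02,  4.31281660e-03,  1.15006415e-05]), 'tcp_pos': array([ 224.1650835 , -636.13074702,  230.35680356]), 'orientation': array([-1.79898969e+02,  4.61911838e-03,  1.94162076e+01]), 'force': array([-0.72175605,  0.14900333,  0.97447311]), 'moment': array([-0.04046228,  0.00400447, -0.04728262]), 'finger_force': 0.0, 'finger_gap': 85.52765762264762}
18.700000000000003
```

View pics/side0.png

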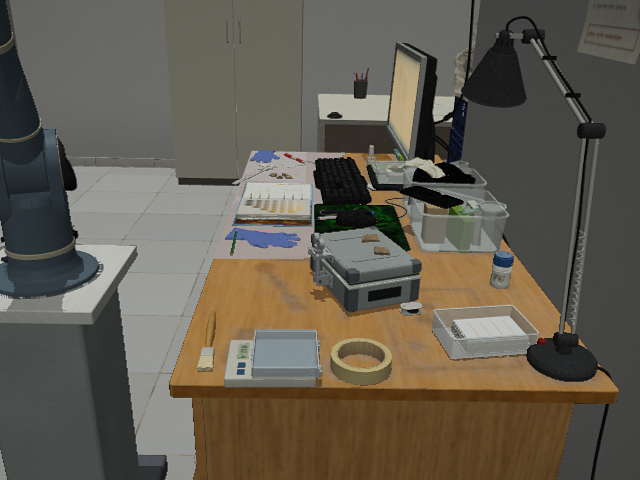

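View pics/top0.png

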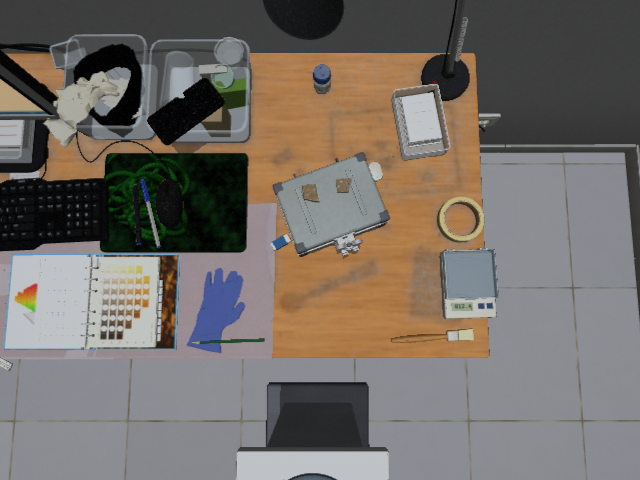

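The top view shows the case around (332,203), turned about 15–20°, with the nut and lug at about (347,244). In the side view the nut is at about (318,250). Both need a closer look.

```bash
python3 - <<'E'
import pickle,cv2,numpy as np
d=pickle.load(open("f0.pkl","rb"))
def crop(n,x,y,w,h,s): return cv2.resize(d[n]["frame"][y:y+h,x:x+w,::-1],None,fx=s,fy=s,interpolation=cv2.INTER_CUBIC)
a=crop("top",265,145,133,120,3); b=crop("side",295,220,133,100,3)
c=crop("top",320,225,50,37,8)[:300]; e=crop("side",302,222,50,37,8)[:296]
a=cv2.resize(a,(400,300)); b=cv2.resize(b,(400,300));c=cv2.resize(c,(400,300));e=cv2.resize(e,(400,300))
cv2.imwrite("pics/c0.png",np.vstack([np.hstack([a,b]),np.hstack([c,e])]))
E
```

```text
(no output)
```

View pics/c0.png

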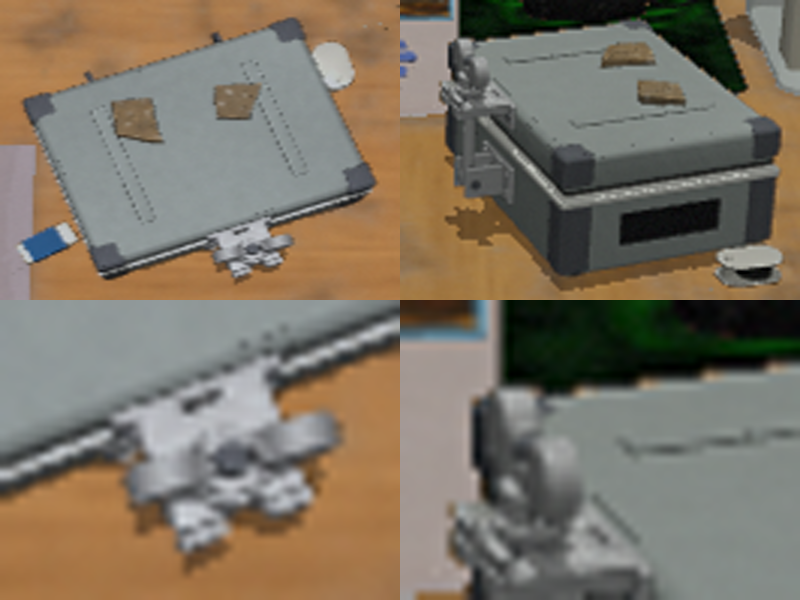

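The collar's dark end shows at top-view pixel (349,244.4), with wing ends at about (339.4,247) and (359.8,241). In the side view the wing tops are at about (316,233) and (321,239). Next I cast rays to get positions.

```bash
cat > h.py <<'E'
import numpy as np, cv2, pickle
def ray(g,px):
    R=cv2.Rodrigues(np.array(g["rvec"],float))[0]; t=np.array(g["tvec"],float).ravel()
    v=np.array([(px[0]-g["cx"])/g["fx"],(px[1]-g["cy"])/g["fy"],1.])
    return -R.T@t, R.T@v
def onz(g,px,z):
    c,v=ray(g,px); return c+v*(z-c[2])/v[2]
def tri(g1,p1,g2,p2):
    c1,v1=ray(g1,p1);c2,v2=ray(g2,p2)
    s=np.linalg.lstsq(np.c_[v1,-v2],c2-c1,rcond=None)[0]
    a,b=c1+s[0]*v1,c2+s[1]*v2
    return (a+b)/2,np.linalg.norm(a-b)
E
python3 - <<'E'
from h import *
d=pickle.load(open("f0.pkl","rb")); T,S=d["top"],d["side"]
f=T["frame"].astype(int); sat=f.max(2)-f.min(2)
m=((sat<28)&(f.max(2)>40)).astype(np.uint8); roi=np.zeros_like(m); roi[140:262,262:400]=1; m*=roi
m=cv2.morphologyEx(m,cv2.MORPH_OPEN,np.ones((7,7),np.uint8))
cs=cv2.findContours(m,0,2)[0]; c=max(cs,key=cv2.contourArea)
P=np.array([onz(T,p[0],89)[:2] for p in c],np.float32)
r=cv2.minAreaRect(P); print("rect",r); 
for nm,p in dict(c1=(273.3,185),c2=(365,152.2),c3=(389.3,218.2),c4=(298.3,253.8)).items(): print(nm,onz(T,p,89).round(1))
ax=onz(T,(349,244.4),118.8); print("axis",ax.round(1))
w1,w2=onz(T,(339.4,247),116),onz(T,(359.75,241),116); e=w1-w2
print("wing",np.linalg.norm(e).round(1),((w1+w2)/2).round(1),"yaw",np.degrees(np.arctan2(-e[0],e[1])).round(1))
for a,b in(((359.75-2,241),(321.4,239.3)),((339.4+2,246.5),(315.75,232.9))): print(tri(T,a,S,b))
from bench import *
for y in (-70,-60,0,60,110,150,200,230,240,280):
    for z in (110,160):
        q=inverse_kinematics([ax[0],ax[1],z],[180,0,y]); print(y,z,None if q is None else np.round(q))
E
```

```text
rect ((649.6895141601562, -55.197509765625), (186.73672485351562, 223.07696533203125), 20.6063232421875)
c1 [697.5  78.7  89. ]
c2 [ 767.1 -110.7   89. ]
c3 [ 628.  -158.4   89. ]
c4 [555.4  26.3  89. ]
axis [570.8 -74.3 118.8]
wing 41.7 [571.9 -75.6 116. ] yaw 16.5
(array([577.15788733, -91.0715433 , 124.01434524]), np.float64(0.7547769089287849))
(array([566.55279908, -59.22379774, 124.10206169]), np.float64(1.0265530742573032))
-70 110 [ -40.   41.   64.  111.  -44.   57. -116.]
-70 160 [ -41.   35.   64.  108.  -37.   60. -122.]
-60 110 [   7.   25.   -5.  108.    3.   46. -149.]
-60 160 [   9.   22.   -8.  106.    4.   52. -150.]
0 110 [ 17.  27. -18. 108.  11.  47. -96.]
0 160 [ 19.  23. -20. 105.  10.  53. -96.]
60 110 [ 26.  28. -30. 107.  18.  49. -43.]
60 160 [ 27.  25. -31. 105.  16.  55. -41.]
110 110 [ 31.  30. -37. 107.  23.  51.   3.]
110 160 [ 32.  27. -38. 104.  20.  56.   6.]
150 110 [ 35.  32. -43. 107.  27.  52.  39.]
150 160 [ 35.  28. -43. 104.  22.  57.  43.]
200 110 [ 49.  44. -68. 106.  46.  63.  74.]
200 160 [ 50.  39. -67. 104.  40.  65.  79.]
230 110 [ 49.  44. -68. 106.  46.  63. 104.]
230 160 [ 50.  39. -67. 104.  40.  65. 109.]
240 110 [ 49.  44. -68. 106.  46.  63. 114.]
240 160 [ 50.  39. -67. 104.  40.  65. 119.]
280 110 [ -40.   41.   64.  111.  -44.   57. -126.]
280 160 [ -41.   35.   64.  108.  -37.   60. -132.]
```

Everything agrees. The lid measures 198 × 151 mm with yaw about 20.3°. The lug predicted from the case is (570,-75), against the collar's (571,-74). The wing tops are at z≈124, so the nut gap is about 2 mm. Next I touch one wing from above to refine its height.

```bash
python3 - <<'E'
from bench import *
import numpy as np
close(20)
o=[180,0,107]
movep([576.4,-91.5,190],o)
s=state();print(s["t"],s["q"].round(),s["force"].round(2))
move_linear([576.4,-91.5,140],v=100)
pause(.3);f0=state()["force"]
print(move_linear([576.4,-91.5,112],v=12,guard=3))
s=state();print(s["t"],s["tcp_pos"].round(2),(s["force"]-f0).round(2))
move_linear([576.4,-91.5,160],v=120)
s=state();print(s["t"],s["tcp_pos"].round(2),s["finger_gap"])
E
```

```text
3.1833 [ 34.  25. -38. 102.  18.  59.   6.] [0.44 0.53 0.61]
True
5.4333 [576.72 -91.45 125.38] [-1.07  0.75  3.67]
5.8833 [576.23 -91.66 159.94] 0.14837586996345448
```

```bash
python3 - <<'E'
from bench import *
import numpy as np
def st(l):
    s=state();print(l,round(s["t"],2),s["tcp_pos"].round(1),s["orientation"].round(1),"F",s["force"].round(1),"M",s["moment"].round(2),"gap",round(s["finger_gap"],1),s["finger_force"].round(1),"q7",s["q"][6].round());return s
let_go()
o=[180,0,107]
movep([570.6,-74.6,150],o)
move_linear([570.6,-74.6,110.5],v=60); st("down")
close(25); pause(.2); st("closed")
E
```

```text
Traceback (most recent call last):
AttributeError: 'float' object has no attribute 'round'
```

```bash
cat >> h.py <<'E'
from bench import *
def st(l):
    s=state();print(l,round(s["t"],2),s["tcp_pos"].round(1),s["orientation"].round(1),"F",s["force"].round(1),"M",s["moment"].round(2),"gap",round(s["finger_gap"],1),round(s["finger_force"],1),"q7",s["q"][6].round());return s
E
python3 - <<'E'
from h import *
st("down")
close(25); pause(.2); st("closed")
for n in("side","top"): 
    g=grab_frame(n); cv2.imwrite(f"pics/{n}1.png",g["frame"][:,:,::-1])
S=cv2.imread("pics/side1.png")[190:290,280:380];T=cv2.imread("pics/top1.png")[190:290,300:400]
cv2.imwrite("pics/c1.png",cv2.resize(np.hstack([S,T]),(800,400),interpolation=cv2.INTER_CUBIC))
E
```

```text
down 7.72 [570.9 -74.5 110.7] [180.   0. 107.] F [ 0.   0.3 -0.1] M [ 0.   -0.04  0.  ] gap 85.3 0.0 q7 0.0
closed 8.61 [570.9 -74.6 110.7] [180.   0. 107.] F [ 0.6 -0.7  0.7] M [ 0.03 -0.18 -0.1 ] gap 7.8 29.2 q7 0.0
```

View pics/c1.png

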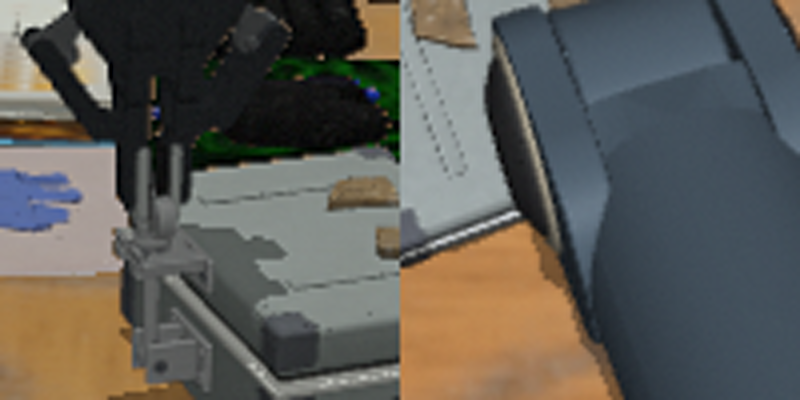

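The side view shows the fingers closed on the wings at crop (155,210), above the lug. The 7.8 mm gap and low side force confirm the grip is centred. Now the helical turn, watching the forces.

```bash
python3 - <<'E'
from h import *
p0=np.array([570.9,-74.6,110.6])
for k in range(1,7):
    a=20*k
    move_linear(p0+[0,0,2.23*np.radians(a)],v=0.78/0.7,attitude=[180,0,107+a])
    s=st(a)
    if np.linalg.norm(s["force"])>15: print("STOP");break
E
```

```text
20 9.21 [571.1 -74.5 111.5] [180.    0.  126.9] F [1.1 0.4 0.3] M [ 0.05 -0.27  0.07] gap 8.2 29.2 q7 18.0
40 9.71 [571.2 -74.4 112.3] [180.    0.  146.9] F [1.7 1.1 1.8] M [ 0.19 -0.41  0.06] gap 8.0 29.1 q7 35.0
60 10.21 [571.2 -74.2 113.1] [180.    0.  166.9] F [1.4 2.  2.2] M [ 0.32 -0.52 -0.  ] gap 8.0 29.1 q7 52.0
80 10.71 [571.1 -74.  113.8] [ 180.     0.  -173.1] F [2.2 2.9 1.8] M [ 0.6  -0.62  0.1 ] gap 7.7 29.1 q7 69.0
100 11.21 [571.  -73.8 114.6] [ 1.800e+02  1.000e-01 -1.531e+02] F [1.2 3.7 1.9] M [ 0.99 -0.59  0.07] gap 8.1 29.1 q7 86.0
120 11.71 [570.8 -73.7 115.4] [ 1.800e+02  1.000e-01 -1.331e+02] F [1.6 5.6 2.1] M [ 1.31 -0.45  0.08] gap 7.8 29.2 q7 103.0
```

```bash
python3 - <<'E'
from h import *
let_go(); st("open")
move_linear([570.8,-74,165],v=120)
close(20)
a=np.radians(18+120); e=np.array([570.8+18*np.sin(a),-74.4-18*np.cos(a)])
move_linear([*e,140],v=120); pause(.3)
print(move_linear([*e,118],v=12,guard=3)); st("probe")
move_linear([*e,175],v=120)
g=grab_frame("side"); cv2.imwrite("pics/side2.png",g["frame"][:,:,::-1])
S=cv2.imread("pics/side2.png")[210:290,290:370]
cv2.imwrite("pics/c2.png",cv2.resize(S,(560,560),interpolation=cv2.INTER_CUBIC))
E
```

```text
open 12.44 [570.9 -74.6 115.3] [-180.   -0. -133.] F [-0.5 -0.2  0.1] M [-0.03  0.01  0.02] gap 85.4 0.0 q7 104.0
True
probe 15.45 [583.5 -60.7 130.3] [-1.80e+02  1.00e-01 -1.33e+02] F [ 1.  -0.2  3.9] M [-0.05 -0.24  0.03] gap 0.1 1.7 q7 103.0
```

View pics/c2.png

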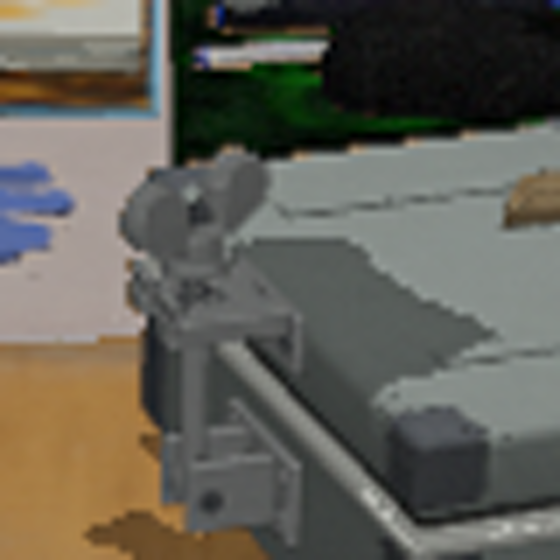

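The nut now stands clear above the lug: wing tops at crop (150,200) and (245,185), and a visible gap over the lug at (200,275). The probe gives a wing top of 130.3 mm. That puts the flange about 8.3 mm above the lug, with the nut 1.5 mm beyond the bolt's end against the 3.3 mm limit. Now a guarded push from behind with shut fingers.

```bash
python3 - <<'E'
from h import *
ax=np.array([570.7,-74.5]); y=np.radians(20.3); X=np.array([np.cos(y),np.sin(y)]); Y=np.array([-X[1],X[0]])
P=lambda b,z,c=6:[*(ax+b*X+c*Y),z]
movep(P(52,170),[180,0,200]); st("behind")
move_linear(P(52,107),v=100); pause(.3); st("low")
for b in (36,30,24,18,10,2,-6,-14):
    hit=move_linear(P(b,107),v=25,guard=8); s=st((b,hit))
    if hit: break
E
```

```text
behind 16.52 [616.7 -50.6 169.2] [ 1.800e+02 -1.000e-01 -1.598e+02] F [-1.2 -0.4  0.3] M [0.   0.06 0.02] gap -0.0 0.0 q7 82.0
low 17.6 [617.7 -50.8 107.5] [-180.    0. -160.] F [-0.3  0.5 -1. ] M [-0.01  0.02  0.01] gap -0.0 0.0 q7 79.0
(36, False) 18.39 [602.5 -56.4 107. ] [-180.    0. -160.] F [ 0.4 -0.4 -0. ] M [-0.04 -0.06 -0.02] gap 0.1 0.0 q7 79.0
(30, False) 18.78 [596.6 -58.6 106.9] [-180.   -0. -160.] F [ 1.  -0.5  0.1] M [ 0.01 -0.   -0.06] gap -0.1 0.0 q7 79.0
(24, False) 19.18 [590.9 -60.7 107. ] [-180.   -0. -160.] F [ 1.2 -0.7  0.7] M [ 0.02 -0.08  0.02] gap -0.0 0.0 q7 79.0
(18, False) 19.57 [585.4 -62.8 107. ] [-180.   -0. -160.] F [-0.1 -0.9 -0.2] M [-0.01  0.03  0.05] gap 0.1 0.0 q7 79.0
(10, False) 20.03 [577.9 -65.6 107. ] [-180.    0. -160.] F [0.4 0.3 0.4] M [-0.05  0.08  0.01] gap -0.2 0.0 q7 79.0
(2, False) 20.5 [570.4 -68.3 107.1] [-180.    0. -160.] F [-0.3  0.  -0.5] M [ 0.02 -0.03 -0.04] gap 0.0 0.0 q7 79.0
(-6, False) 20.97 [562.9 -71.1 107. ] [-180.    0. -160.] F [-0.6  0.2 -0.5] M [-0.04  0.05  0.03] gap -0.2 0.0 q7 80.0
(-14, False) 21.43 [555.4 -73.9 107. ] [-180.    0. -160.] F [-0.3 -0.6  0.4] M [-0.01 -0.    0.08] gap -0.3 0.0 q7 80.0
```

The bolt swung out freely with no catching. I back off straight up and check before handing in.

```bash
python3 - <<'E'
from h import *
s=st("now"); p=s["tcp_pos"]
move_linear([p[0],p[1],200],v=120)
movep([450,-330,260],[180,0,110]); st("away")
for n in("side","top"):
    g=grab_frame(n); cv2.imwrite(f"pics/{n}3.png",g["frame"][:,:,::-1])
S=cv2.imread("pics/side3.png")[210:310,290:390];T=cv2.imread("pics/top3.png")[150:275,265:390]
cv2.imwrite("pics/c3.png",np.hstack([cv2.resize(S,(400,400),interpolation=2),cv2.resize(T,(400,400),interpolation=2)]))
E
```

```text
now 21.43 [555.4 -73.9 107. ] [-180.    0. -160.] F [-0.3 -0.6  0.4] M [-0.01 -0.    0.08] gap -0.3 0.0 q7 80.0
away 23.45 [ 450.5 -328.4  259.5] [ 1.800e+02 -1.000e-01  1.102e+02] F [0.  0.6 0.4] M [0.07 0.   0.  ] gap 0.2 0.0 q7 36.0
```

View pics/c3.png

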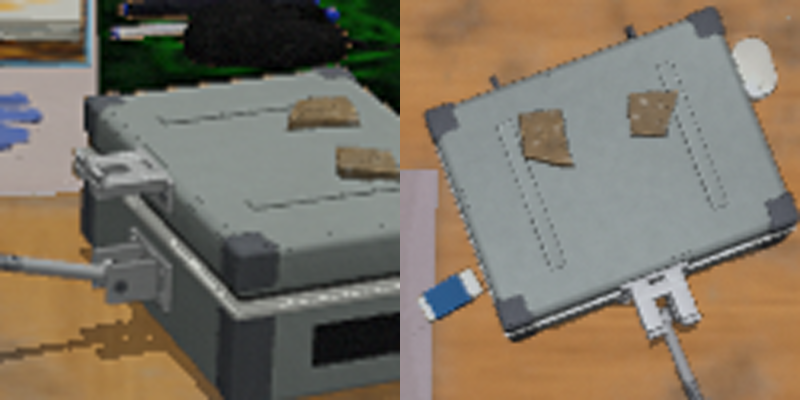

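The bolt lies nearly level in front of the case: in the side crop it runs from the pivot at (120,285) to (0,262), and in the top crop out to (690,390). The slot is empty and the sherds, eraser and loupe have not moved. Handing in.

```bash
python3 -c "
from bench import *
pause(.5); print(close_job())"
```

```text
the job is handed in; nothing more can be done
None
```

I backed the nut off to about 8.3 mm above the lug, short of the collar, then swung the bolt out with no catch felt; it lies down in front of the case with nothing around it visibly moved, and the job is handed in (no verdict shown).

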